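# Zero the bench comparator on its master and load the pine spacer

## Task

The aluminium master block with blue bands sits in the bench comparator: press the red zero key while the master is in place. Then lift the master out and lay it flat on the cork pad, and put the 90 mm pine block into the comparator in its place, lying flat on the bed between the anvil and the sprung plunger. Do not press the zero key without the master in place, and leave both blocks released.

Things in the scene. Friction and masses are not known exactly. Their poses are not given: they have to be found in the camera images.
- comparator: Green-based gauge, fixed, 90 x 228 mm. Origin on the worktop under the seat's centre; y is the measuring direction. The steel bed is 12 mm above the origin. At +y a dark fixed anvil, 44 mm wide and high, face at y = +45 mm, top edge rounded (radius 8 mm). At -y the sprung plunger, then a grey housing (y -95 to -148 mm, 60 mm high). Both x sides of the seat are open for fingers.
- plunger (a joint): Brass plunger head, 36 mm wide; face at y = -45 mm minus this value: 0 with a 90 mm block in (2 N towards the anvil), -0.010 when empty, 0.016 fully back. Face upright to 26 mm above the worktop, then slopes back 18 mm up to 60 mm high: a block lowered from above 2 to 4 mm nearer the plunger than the seat's centre pushes it back; the spring then slides it to the anvil.
- zero_key_top (a point): Centre of the top of the round red zero key, 28 mm across, on the top of the comparator's grey housing, 82 mm above the worktop. It is pressed straight down: 6 mm of travel, about 5 N at full travel, counted as pressed from 3 mm; it springs back. A thin lamp cord hangs down at 0.66 m ahead of the robot and 0.06 m to its right: swing across nearer the robot than that.
- master: Master block: aluminium with two blue bands, 45 x 90 x 38 mm (x, y, z), 0.4 kg, starts in the comparator's seat, its y along the comparator's y. Origin at the centre of its underside. Grasp across the 45 mm width (x) from above.
- part: The part: plain pine block 45 x 90 x 38 mm (x, y, z), 0.07 kg, flat on the worktop. Not it: the smaller pine offcut 38 x 60 x 19 mm nearby, and other blocks farther off. Origin at the centre of its underside, y along its length. Grasp across the 45 mm width (x) from above; either end may face the anvil.
- pad: Cork pad, 70 x 100 mm and 3 mm thick, fixed flat on the worktop, the place for the master when it is out. Origin at the centre of its underside; long side along its y. Any way round will do.

How it is judged (in metres and radians):
On the way, in this order (a step that is already met when the one before it is completed fails the run):
1. the zero key is pressed while the master sits in the comparator (z of zero_key_top in the frame of comparator below 0.079 m and x of master in the frame of comparator between -0.015 and 0.015 m and y of master in the frame of comparator between -0.01 and 0.01 m and z of master in the frame of comparator between 0.006 and 0.018 m and angle between the y axis of master and the y axis of comparator, either way round below 0.175 rad and angle between the z axis of master and the z axis of comparator, either way round below 0.175 rad), for 0.05 s.
2. the master lies flat on the cork pad, released (horizontal distance between master and pad below 0.035 m and z of master in the frame of pad between -0.003 and 0.01 m and angle between the z axis of master and the z axis of pad, either way round below 0.175 rad and linear speed of master below 0.03 m/s and contact force between the fingers and master below 0.2 N), for 0.2 s.
At the end, for the whole second after the job is handed in: Pine block flat on the bed between anvil and plunger (10 mm along, 15 mm across the measuring direction, 10 degrees, underside within 6 mm of the bed), at rest; master flat on the cork pad, within 35 mm of its centre; both released; zero key up (all of step 2 and x of part in the frame of comparator between -0.015 and 0.015 m and y of part in the frame of comparator between -0.01 and 0.01 m and z of part in the frame of comparator between 0.006 and 0.018 m and angle between the y axis of part and the y axis of comparator, either way round below 0.175 rad and angle between the z axis of part and the z axis of comparator, either way round below 0.175 rad and linear speed of part below 0.02 m/s and contact force between the fingers and part below 0.2 N and not (z of zero_key_top in the frame of comparator below 0.079 m)); the robot touches nothing.
It fails at once if the zero key is pressed while the master is not seated in the comparator (z of zero_key_top in the frame of comparator below 0.079 m and not (x of master in the frame of comparator between -0.015 and 0.015 m and y of master in the frame of comparator between -0.01 and 0.01 m and z of master in the frame of comparator between 0.006 and 0.018 m and angle between the y axis of master and the y axis of comparator, either way round below 0.175 rad and angle between the z axis of master and the z axis of comparator, either way round below 0.175 rad)).
It also fails if it takes over 61 s, if anything falls off the work surface, if the arm or the gripper's body presses on something with over 40 N, if the wrist force passes 120 N, or if a joint passes its speed limit or range.

## Robot

A 6-joint arm with a two-finger parallel gripper is mounted at the origin on a cart in front of the work surface, level with it; the furniture and walls round the work are solid. World frame = base frame: x ahead of the robot, y to its left, z up, the work surface at z = 0. Lengths are in mm, angles in degrees, forces in N, time in s.
With the tool pointing down it reaches from about 350 to 1000 mm from the base axis. Payload 7.1 kg.
Tool frame: the origin (TCP) lies midway between the tips of the shut fingers; the grasp point (between the pads) lies 19 mm behind it; z points along the fingers, y is the line along which they close (so a half turn about z gives the same grasp; the last joint's range is limited). The gripper opens to 85 mm and grips with 20 to 120 N. Pads are 22 mm wide; open, the fingers measure 114 mm over their backs; the gripper's body (76 mm by 85 mm) begins 54 mm behind the grasp point. The pads swing forward as they close: fully open they stand 13 mm farther back than shut.
Start: joints at [64.515, 24.242, 93.386, -0, 62.372, -1.089], TCP at [258.123, 569.19, 231.319] pointing down, gripper open.
Joint ranges: [-172.04, 172.04], [-51.8, 120.97], [4.93, 147.93], [-75.15, 255.16], [6.16, 154.13], [-145.62, 145.62]. Speed limits (degrees/s): [136.94, 136.94, 172.46, 180, 180, 180].

## Interface

Orientations are given as [roll, pitch, yaw] about the fixed x, y, z axes, in that order (R = Rz(yaw) Ry(pitch) Rx(roll)).
In Python, from station import arm gives the robot as it stands.
- The arm moves only by the shell command python3 jog.py [FORCE], which reads ROWS from standard input. ROWS is a JSON list of rows, 1 to 8 of them, each an object with the fields dx, dy, dz (the shift in shares of the most that a row can go, 1 being 50 mm), ax, ay, az (a rotation vector in degrees), aperture (the opening from 0.0 (shut) to 1.0 (fully open)); a field left out counts as zero (the opening has to be given); each row shifts and turns the commanded pose from where the row before left it, along the tool's axes as they then stand; what a row does not reach is not made up. A row lasts 1/10 s, in which the tool goes at most 50 mm and 8.59 degrees, less where a joint would pass 70% of its speed; a pose out of reach is approached as far as the arm can. The fingers move at their own pace and stop on an object; FORCE is the grip in N (left out, the last holds). Time passes only in rows, so rows that do not move let the fingers close. It prints the time, the measured TCP pose, the force, the opening and the grip force at its end. Input that does not fit is refused with a message, and nothing moves.
- arm.read_state(): the state, without advancing time (a new reading comes with each control period).
- arm.read_camera(name): name is "side" or "top"; returns the picture (480x640x3 uint8, red, green, blue); there is no depth.
- arm.camera_info(name): a dict with "fx", "fy", "cx", "cy" (pixels), "position" and "orientation" of the camera in the world. Camera axes: x right, y up, looking along -z (the intrinsics and any distortion apply to the point x, -y, -z); pixel columns grow to the right and rows downward; lengths in mm; the calibration is good to about 2 mm. A picture is of the moment at which its call begins. camera_info takes no time and is no camera call.
- arm.job_done(): hands the job in; it is judged then, once.
The state is a dict: "time": time; "joint_positions": joint angles; "dq": joint speeds; "tau": joint torques, N m; "ee_pos": TCP position; "tool_rot": TCP orientation; "contact_force": force on the tool from outside, world axes, zero at the start; "ft_torque": the same for the moment, N m; "gripper_width": opening from 0.0 (shut) to 1.0 (fully open); "gripper_force": force on a finger pad.
Only numpy, scipy, OpenCV 4.12 (cv2) and the standard library are available. Lean on these libraries where they do the work, as an engineer would, in place of code of your own. Each camera call takes 0.05 s, during which the arm holds its last target. There are 200 camera calls.

## Working session

There is one attempt and no reset: what is moved stays moved. The work goes in short steps, Python scripts to look and compute and a shell command to move; the robot and the scene stay as the last step left them, time stands still between calls to the robot, and variables do not carry over. Pictures are saved under pics/ and viewed, at most 10 in all, crops included, and the job is handed in when it is done.

```bash
ls; mkdir -p pics; python3 - <<'E'
from station import arm
import cv2
for n in ("top","side"):
    im=arm.read_camera(n); cv2.imwrite(f"pics/{n}0.png",im[:,:,::-1]); print(n,arm.camera_info(n))
s=arm.read_state(); print(s)
E
```

```text
jog.py
pics
station.py
top {'fx': 547.3034989596606, 'fy': 547.3034989596606, 'cx': 318.52047939579666, 'cy': 232.60749638483603, 'position': array([351.22729286, 305.65635386, 937.178688  ]), 'orientation': array([  6.83891455,  -0.43103553, -90.26973594])}
side {'fx': 474.7668278516972, 'fy': 474.7668278516972, 'cx': 322.04407424525834, 'cy': 236.194575731513, 'position': array([ 476.74988721, -378.17788349,  598.82713665]), 'orientation': array([51.45809139, -0.94405358,  0.23097644])}
{'time': 0.1, 'joint_positions': array([ 6.45153519e+01,  2.42825061e+01,  9.34264568e+01,  3.02301719e-03,
        6.23717995e+01, -1.08735670e+00]), 'dq': array([ 0.00691682, -0.01700993, -0.14087534, -0.00036875, -0.0397713 ,
        0.027427  ]), 'tau': array([ 2.76403543e-04, -5.58424973e+01, -2.82442975e+01, -8.40716621e-05,
        2.85989707e-03, -9.16934539e-06]), 'ee_pos': array([257.90478528, 568.7714851 , 230.60077635]), 'tool_rot': array([-1.79919303e+02, -4.20847228e-03,  1.55601302e+02]), 'contact_force': array([-0.77975644, -0.58989414, -0.30333353]), 'ft_torque': array([0.0021887 , 0.00690416, 0.01710742]), 'gripper_force': 0.0, 'gripper_width': 0.9967072365519499}
```

View pics/top0.png

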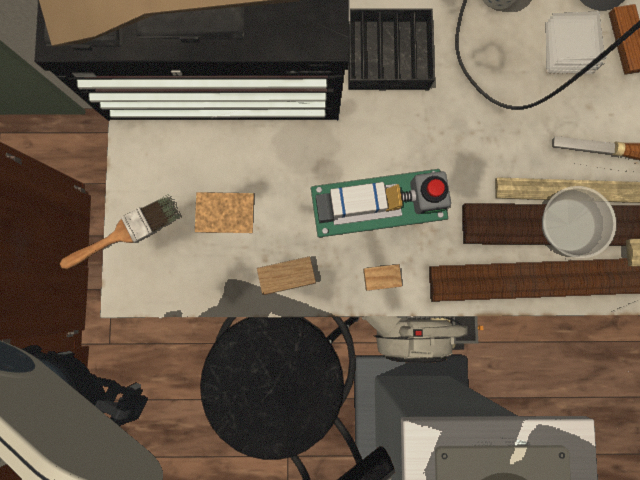

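View pics/side0.png

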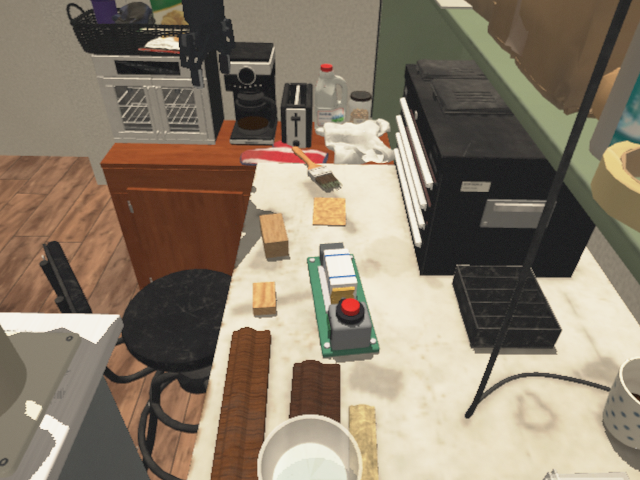

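The top view shows the comparator (about 311–449, 169–237, key at 434,188), the pad (195–254, 192–233), the pine part (257–319, 257–293) and the offcut (382,277). Next I'll zoom in for exact corners.

```bash
cat > h.py <<'E'
import numpy as np, cv2
from scipy.spatial.transform import Rotation as R
from station import arm
def unproj(n,uv,z):
    c=arm.camera_info(n); uv=np.atleast_2d(np.array(uv,float))
    d=np.c_[(uv[:,0]-c['cx'])/c['fx'],-(uv[:,1]-c['cy'])/c['fy'],-np.ones(len(uv))]
    d=R.from_euler('xyz',c['orientation'],degrees=True).apply(d); p=c['position']
    return p+d*((z-p[2])/d[:,2])[:,None]
def proj(n,P):
    c=arm.camera_info(n); q=R.from_euler('xyz',c['orientation'],degrees=True).inv().apply(np.atleast_2d(P)-c['position'])
    return np.c_[c['cx']+c['fx']*q[:,0]/-q[:,2],c['cy']+c['fy']*q[:,1]/q[:,2]]
E
python3 - <<'E'
import cv2
im=cv2.imread("pics/top0.png")[160:300,185:455]
cv2.imwrite("pics/c1.png",cv2.resize(im,(800,415),interpolation=cv2.INTER_CUBIC))
im=cv2.imread("pics/side0.png")[180:370,230:400]
cv2.imwrite("pics/c2.png",cv2.resize(im,None,fx=3,fy=3,interpolation=cv2.INTER_CUBIC))
E
python3 - <<'E'
from h import *
im=cv2.imread("pics/top0.png"); hsv=cv2.cvtColor(im,cv2.COLOR_BGR2HSV)
def rect(lo,hi,box,z,name):
    m=np.zeros(im.shape[:2],np.uint8);x0,y0,x1,y1=box
    m[y0:y1,x0:x1]=cv2.inRange(hsv,lo,hi)[y0:y1,x0:x1]
    m=cv2.morphologyEx(m,cv2.MORPH_OPEN,np.ones((3,3)))
    c=max(cv2.findContours(m,cv2.RETR_EXTERNAL,cv2.CHAIN_APPROX_NONE)[0],key=cv2.contourArea)
    P=unproj("top",c[:,0]+0.0,z)[:,:2].astype(np.float32); r=cv2.minAreaRect(P); print(name,r,cv2.minAreaRect(c))
rect((70,80,30),(95,255,200),(300,160,460,250),6,"green")
rect((5,60,60),(25,255,255),(185,185,262,240),3,"pad")
rect((5,60,60),(25,255,255),(250,250,325,300),38,"part")
rect((0,150,150),(6,255,255),(410,170,455,210),82,"key")
E
```

```text
green ((489.738037109375, 198.7791748046875), (39.52427291870117, 207.07569885253906), 7.796938896179199) ((376.0729675292969, 216.94976806640625), (22.738248825073242, 120.06904602050781), 82.03038787841797)
pad ((499.4911193847656, 461.05169677734375), (101.2283935546875, 70.98806762695312), 88.7125015258789) ((223.7003631591797, 212.17965698242188), (58.95286560058594, 40.69673156738281), 1.060911774635315)
part ((388.94061279296875, 352.15264892578125), (46.89665985107422, 91.05352020263672), 12.499629974365234) ((285.8114013671875, 275.2701721191406), (28.633445739746094, 55.80419158935547), 77.19573211669922)
key ((526.2097778320312, 112.0789566040039), (24.103742599487305, 22.679302215576172), 89.8129653930664) ((435.5, 187.0), (14.0, 15.0), 90.0)
```

View pics/c1.png

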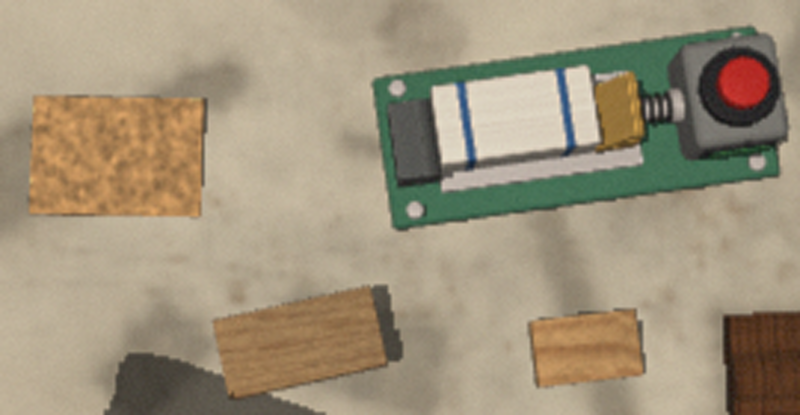

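The crop shows the green base with corners at crop (374,79), (755,27), (778,175) and (397,229). The master's white top is about 432–600 × 66–162 and the key is at (744,81). The pad and part both measure the right size.

```bash
python3 - <<'E'
from h import *
f=lambda pts:np.array(pts)/2.963+[185,160]
for z in (4,8,12):
    P=unproj("top",f([(374,79),(755,27),(778,175),(397,229)]),z)[:,:2]
    print(z,P.round(1).tolist(),np.linalg.norm(P-np.roll(P,-1,0),axis=1).round(1),P.mean(0))
    print(np.degrees(np.arctan2(*(P[0]-P[1])*[-1,1])),np.degrees(np.arctan2(*(P[3]-P[2])*[-1,1])))
M=unproj("top",f([(432,86),(588,66),(601,148),(443,164)]),50)[:,:2];print("master",M.round(1).tolist(),M.mean(0),np.linalg.norm(M-np.roll(M,-1,0),axis=1))
print("key",unproj("top",f([(744,81)]),82))
im=cv2.imread("pics/top0.png"); hsv=cv2.cvtColor(im,cv2.COLOR_BGR2HSV)
m=np.zeros(im.shape[:2],np.uint8); m[170:225,325:392]=(im.min(2)>195)[170:225,325:392]*255; m[170:225,325:392]|=cv2.inRange(hsv,(100,90,50),(125,255,255))[170:225,325:392]
c=max(cv2.findContours(m,0,1)[0],key=cv2.contourArea); print(cv2.minAreaRect(unproj("top",c[:,0],50)[:,:2].astype(np.float32)))
# side view checks
s=cv2.imread("pics/side0.png"); hs=cv2.cvtColor(s,cv2.COLOR_BGR2HSV)
m=cv2.inRange(hs,(0,150,120),(6,255,255)); m[:290]=0;m[330:]=0;m[:,:330]=0;m[:,370:]=0
ys,xs=np.nonzero(m); print("side key px",xs.min(),xs.max(),ys.min(),ys.max())
print("pred",proj("side",[[526,112,82],[389,352,38],[499.5,461,3],[507.5,232.7,50]]))
E
```

```text
4 [[543.4, 310.4], [573.9, 86.0], [485.8, 75.3], [455.0, 297.3]] [226.5  88.7 224.2  89.4] [514.53298968 192.25993648]
7.72511961260157 7.892630312842082
8 [[542.6, 310.4], [572.9, 86.9], [485.2, 76.3], [454.6, 297.4]] [225.5  88.3 223.2  89. ] [513.83299214 192.74600166]
7.725119612601573 7.89263031284208
12 [[541.8, 310.3], [572.0, 87.9], [484.7, 77.3], [454.1, 297.4]] [224.5  87.9 222.2  88.6] [513.1329946  193.23206684]
7.725119612601573 7.89263031284209
master [[529.9, 277.9], [541.0, 190.8], [494.6, 184.5], [486.0, 272.1]] [512.8700656  231.32360768] [87.79692868 46.74071563 88.10040606 44.27556463]
key [[525.64265918 111.19387954  82.        ]]
((508.42718505859375, 259.6690979003906), (47.10266876220703, 3.2701923847198486), 7.478882312774658)
side key px 341 359 298 314
pred [[350.77142706 303.16062047]
 [273.51274166 227.06937267]
 [329.5795116  210.08637408]
 [336.03615674 264.61632166]]
```

View pics/c2.png

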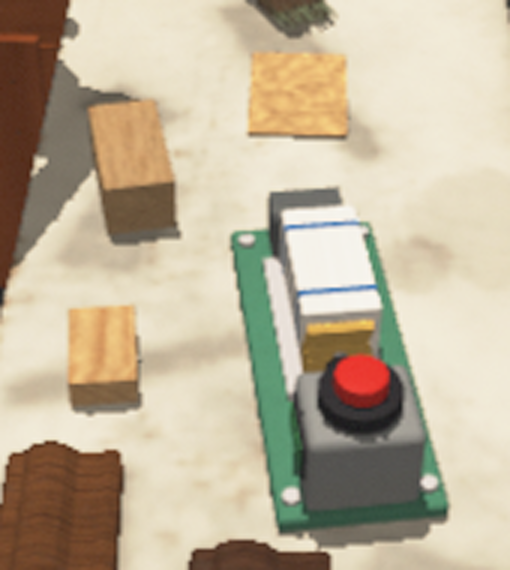

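The side view agrees with the top view to within a few mm. The master is centred near (511,231), the key near (525.5,110), and the comparator yaw is 7.8°. I'll turn the tool to match the comparator, shut the fingers and move above the key.

Careful with the scale: shifts go in shares of 50 mm. That gives: -35 mm is -0.7, 14.5 mm is 0.29.

```bash
echo '[{"az": 8.3, "aperture": 0}, {"az": 8.3, "aperture": 0}, {"az": 8.3, "aperture": 0}, {"az": 8.2, "aperture": 0}, {"az": 8.2, "aperture": 0}, {"az": 8.2, "aperture": 0}, {"az": 8.2, "aperture": 0}]' | python3 jog.py 20
echo '[{"dx": -0.7, "dy": 0.29, "dz": 0.1, "aperture": 0}, {"dx": -0.7, "dy": 0.29, "dz": 0.1, "aperture": 0}, {"dx": -0.7, "dy": 0.29, "dz": 0.1, "aperture": 0}, {"dx": -0.7, "dy": 0.29, "dz": 0.1, "aperture": 0}, {"dx": -0.7, "dy": 0.29, "dz": 0.1, "aperture": 0}, {"dx": -0.7, "dy": 0.29, "dz": 0.1, "aperture": 0}, {"dx": -0.7, "dy": 0.29, "dz": 0.1, "aperture": 0}]' | python3 jog.py
echo '[{"dx": -0.7, "dy": 0.29, "dz": 0.1, "aperture": 0}, {"dx": -0.7, "dy": 0.29, "dz": 0.1, "aperture": 0}, {"dx": -0.7, "dy": 0.29, "dz": 0.1, "aperture": 0}, {"dx": -0.7, "dy": 0.29, "dz": 0.1, "aperture": 0}, {"dx": -0.7, "dy": 0.29, "dz": 0.1, "aperture": 0}, {"dx": -0.7, "dy": 0.29, "dz": 0.1, "aperture": 0}, {"dx": -0.7, "dy": 0.29, "dz": 0.1, "aperture": 0}, {"aperture": 0}]' | python3 jog.py
```

```text
time: 0.8
ee_pos: [258.0, 568.9, 230.8]
tool_rot: [-180.0, 0.0, 97.6]
contact_force: [-0.6, -0.3, 0.3]
gripper_width: 0.003
gripper_force: 0.0
time: 1.5
ee_pos: [392.7, 339.0, 195.9]
tool_rot: [-180.0, 0.0, 97.9]
contact_force: [0.5, -0.3, 0.4]
gripper_width: 0.001
gripper_force: 0.0
time: 2.3
ee_pos: [528.1, 108.5, 160.6]
tool_rot: [-180.0, 0.0, 97.7]
contact_force: [-0.5, 0.6, 0.2]
gripper_width: 0.003
gripper_force: 0.0
```

To row units: -2 mm is -0.04, 2 mm is 0.04.

```bash
echo '[{"dx": 0.03, "dy": -0.04, "dz": 0.6, "aperture": 0}, {"dz": 0.6, "aperture": 0}, {"dz": 0.2, "aperture": 0}, {"dz": 0.08, "aperture": 0}, {"dz": 0.08, "aperture": 0}, {"dz": 0.08, "aperture": 0}, {"dz": 0.04, "aperture": 0}, {"aperture": 0}]' | python3 jog.py
```

```text
time: 3.1
ee_pos: [525.1, 113.4, 78.0]
tool_rot: [179.9, -0.0, 97.9]
contact_force: [-0.9, 3.1, 4.5]
gripper_width: -0.001
gripper_force: 1.8
```

To row units: 1 mm is 0.02.

```bash
echo '[{"dz": 0.02, "aperture": 0}, {"aperture": 0}, {"aperture": 0}]' | python3 jog.py; python3 - <<'E'
from h import *
a=arm.read_camera("side"); cv2.imwrite("pics/s2.png",cv2.resize(a[180:370,230:400],None,fx=3,fy=3,interpolation=2)[:,:,::-1])
E
```

```text
time: 3.4
ee_pos: [525.1, 113.2, 76.8]
tool_rot: [179.9, -0.0, 97.9]
contact_force: [1.1, 3.2, 5.6]
gripper_width: 0.008
gripper_force: 2.2
```

View pics/s2.png

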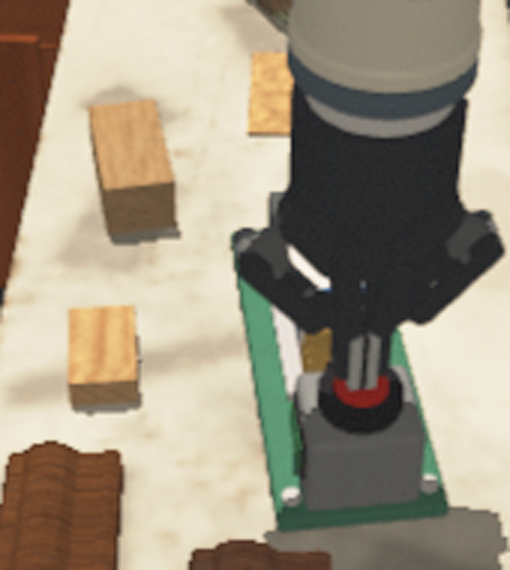

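The picture shows the fingertips on the red key at crop (365,385) with the key down. Force is 5.6 N at z=76.8, so the key is pressed. Now I'll lift and move over the master.

```bash
echo '[{"dz": -0.4, "aperture": 0}, {"dz": -0.8, "aperture": 0}, {"dz": -0.8, "aperture": 0}, {"dx": 0.6, "dy": 0.01, "aperture": 1}, {"dx": 0.6, "dy": 0.01, "aperture": 1}, {"dx": 0.6, "dy": 0.01, "aperture": 1}, {"dx": 0.6, "dy": 0.02, "aperture": 1}, {"aperture": 1}]' | python3 jog.py; python3 - <<'E'
from h import *
a=arm.read_camera("top"); cv2.imwrite("pics/t2.png",cv2.resize(a[130:280,250:460],None,fx=3.8,fy=3.8,interpolation=2)[:,:,::-1])
E
```

```text
time: 4.25
ee_pos: [509.7, 234.3, 175.9]
tool_rot: [-180.0, 0.0, 98.1]
contact_force: [0.7, -0.9, -0.2]
gripper_width: 0.852
gripper_force: 0.0
```

```bash
echo '[{"dx": -0.06, "dy": 0.02, "dz": 0.7, "aperture": 1}, {"dz": 0.8, "aperture": 1}, {"dz": 0.7, "aperture": 1}, {"dz": 0.5, "aperture": 1}, {"dz": 0.3, "aperture": 1}, {"dz": 0.12, "aperture": 1}, {"aperture": 1}]' | python3 jog.py
echo '[{"aperture": 0}, {"aperture": 0}, {"aperture": 0}, {"aperture": 0}, {"aperture": 0}, {"aperture": 0}]' | python3 jog.py 40; python3 -c "
from station import arm
s=arm.read_state();print(s['ft_torque'],s['ee_pos'])"
```

```text
time: 5.0
ee_pos: [511.7, 228.7, 20.0]
tool_rot: [-179.9, 0.0, 97.9]
contact_force: [0.3, 0.4, 0.6]
gripper_width: 1.004
gripper_force: 0.0
time: 5.6
ee_pos: [513.6, 230.0, 21.9]
tool_rot: [179.8, -0.0, 97.9]
contact_force: [2.7, -0.6, 6.2]
gripper_width: 0.523
gripper_force: 41.5
[-0.11531883 -0.26140018 -0.07876784] [513.55456156 229.96744365  21.90538226]
```

To row units: -20 mm is -0.4, -10 mm is -0.2.

```bash
echo '[{"dz": -0.2, "aperture": 0}, {"dz": -0.4, "aperture": 0}, {"dz": -0.6, "aperture": 0}, {"dz": -0.8, "aperture": 0}, {"dz": -0.4, "aperture": 0}]' | python3 jog.py
echo '[{"dx": 0.5, "dy": 0.04, "aperture": 0}, {"dx": 0.7, "dy": 0.06, "aperture": 0}, {"dx": 0.7, "dy": 0.06, "aperture": 0}, {"dx": 0.7, "dy": 0.06, "aperture": 0}, {"dx": 0.7, "dy": 0.06, "aperture": 0}, {"dx": 0.7, "dy": 0.06, "aperture": 0}, {"dx": 0.6, "dy": 0.01, "aperture": 0}, {"aperture": 0}]' | python3 jog.py; python3 - <<'E'
from h import *
a=arm.read_camera("side"); cv2.imwrite("pics/s3.png",a[100:400,180:480,::-1].repeat(2,0).repeat(2,1)[:600])
E
```

```text
time: 6.1
ee_pos: [512.3, 229.6, 143.5]
tool_rot: [179.9, -0.0, 97.9]
contact_force: [0.4, 0.8, -3.7]
gripper_width: 0.525
gripper_force: 42.5
time: 6.9
ee_pos: [496.2, 463.0, 140.6]
tool_rot: [180.0, -0.1, 98.1]
contact_force: [-0.5, 0.4, -4.5]
gripper_width: 0.52
gripper_force: 42.4
```

View pics/s3.png

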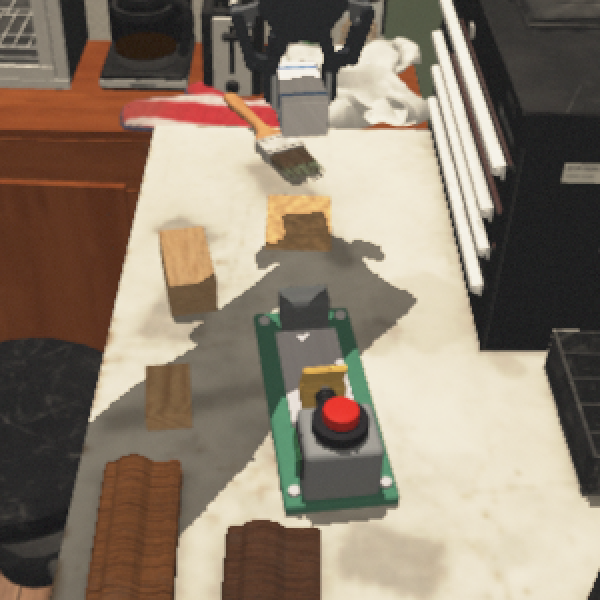

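The master is held level at (300,95), the seat is empty, the plunger is forward and the key is up. Lowering onto the pad.

```bash
echo '[{"dx": -0.02, "dy": 0.06, "dz": 0.7, "aperture": 0}, {"dz": 0.8, "aperture": 0}, {"dz": 0.6, "aperture": 0}, {"dz": 0.28, "aperture": 0}, {"dz": 0.08, "aperture": 0}, {"dz": 0.06, "aperture": 0}, {"aperture": 0}]' | python3 jog.py
```

```text
time: 7.65
ee_pos: [501.4, 459.4, 15.7]
tool_rot: [179.9, -0.1, 97.9]
contact_force: [0.3, 0.7, -3.5]
gripper_width: 0.52
gripper_force: 42.3
```

To row units: 2 mm is 0.04.

```bash
echo '[{"dz": 0.04, "aperture": 0}, {"aperture": 0}]' | python3 jog.py; echo '[{"dz": 0.02, "aperture": 0}, {"dz": 0.02, "aperture": 0}, {"aperture": 0}]' | python3 jog.py
```

```text
time: 7.85
ee_pos: [501.0, 459.4, 13.3]
tool_rot: [179.9, -0.0, 97.9]
contact_force: [-0.5, -0.2, -3.8]
gripper_width: 0.52
gripper_force: 42.4
time: 8.15
ee_pos: [501.0, 459.4, 13.0]
tool_rot: [179.9, -0.0, 97.9]
contact_force: [-4.2, -4.3, 12.4]
gripper_width: 0.516
gripper_force: 44.4
```

To row units: -12 mm is -0.24, -45 mm is -0.9.

```bash
echo '[{"dz": -0.02, "aperture": 1}, {"aperture": 1}, {"aperture": 1}, {"aperture": 1}, {"dz": -0.5, "aperture": 1}, {"dz": -0.9, "aperture": 1}, {"dz": -0.9, "aperture": 1}, {"dz": -0.24, "aperture": 1}]' | python3 jog.py
echo '[{"dx": -0.46, "dy": -0.62, "aperture": 1}, {"dx": -0.46, "dy": -0.62, "aperture": 1}, {"dx": -0.46, "dy": -0.62, "aperture": 1}, {"dx": -0.44, "dy": -0.64, "aperture": 1}, {"az": -4.6, "aperture": 1}, {"aperture": 1}]' | python3 jog.py; python3 - <<'E'
from h import *
a=arm.read_camera("side"); cv2.imwrite("pics/s4.png",a[100:400,180:480,::-1].repeat(2,0).repeat(2,1)[:600])
E
```

```text
time: 8.95
ee_pos: [502.9, 461.0, 143.7]
tool_rot: [179.6, -0.3, 97.9]
contact_force: [-1.0, 0.6, 1.0]
gripper_width: 1.001
gripper_force: 0.0
time: 9.55
ee_pos: [388.6, 351.0, 138.2]
tool_rot: [-180.0, 0.0, 102.5]
contact_force: [0.8, 0.8, -0.1]
gripper_width: 1.0
gripper_force: 0.0
```

View pics/s4.png

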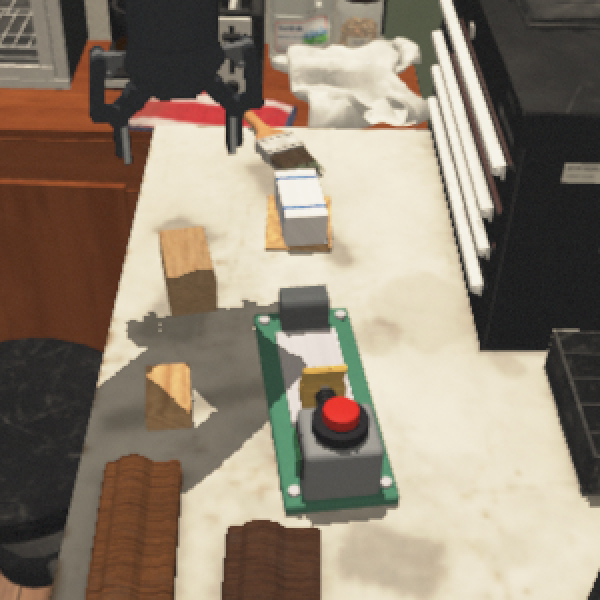

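The master lies flat and released on the pad (300,210), and the gripper is open above the part. Grasping the part.

To row units: 30 mm is 0.6, 12 mm is 0.24.

```bash
echo '[{"dx": 0.02, "dz": 0.8, "aperture": 1}, {"dz": 0.8, "aperture": 1}, {"dz": 0.6, "aperture": 1}, {"dz": 0.24, "aperture": 1}, {"dz": 0.08, "aperture": 1}, {"aperture": 1}]' | python3 jog.py
echo '[{"aperture": 0}, {"aperture": 0}, {"aperture": 0}, {"aperture": 0}, {"aperture": 0}, {"aperture": 0}]' | python3 jog.py 30
echo '[{"dz": -0.2, "aperture": 0}, {"dz": -0.6, "aperture": 0}, {"dz": -0.8, "aperture": 0}, {"dz": -0.8, "aperture": 0}, {"aperture": 0}]' | python3 jog.py
```

```text
time: 10.2
ee_pos: [389.6, 353.1, 12.4]
tool_rot: [180.0, -0.0, 102.5]
contact_force: [-0.8, 0.4, 0.1]
gripper_width: 0.998
gripper_force: 0.0
time: 10.8
ee_pos: [389.7, 353.2, 13.5]
tool_rot: [179.9, -0.1, 102.5]
contact_force: [0.0, -0.4, 6.4]
gripper_width: 0.518
gripper_force: 30.9
time: 11.3
ee_pos: [391.7, 354.9, 138.0]
tool_rot: [179.5, -0.3, 102.5]
contact_force: [0.0, 0.7, -0.4]
gripper_width: 0.521
gripper_force: 31.3
```

```bash
python3 - <<'E'
from h import *
t=arm.read_camera("top"); s=arm.read_camera("side"); cv2.imwrite("pics/t5raw.png",t[:,:,::-1]); cv2.imwrite("pics/s5raw.png",s[:,:,::-1])
a=cv2.resize(t[160:240,300:455],None,fx=5.1,fy=5.1,interpolation=2)[:300,:790]
b=cv2.resize(s[232:292,300:400],None,fx=5,fy=5,interpolation=2)
o=np.zeros((600,800,3),np.uint8); o[:a.shape[0],:a.shape[1]]=a; o[300:600,:500]=b
cv2.imwrite("pics/c5.png",o[:,:,::-1])
E
```

```text
(no output)
```

View pics/c5.png

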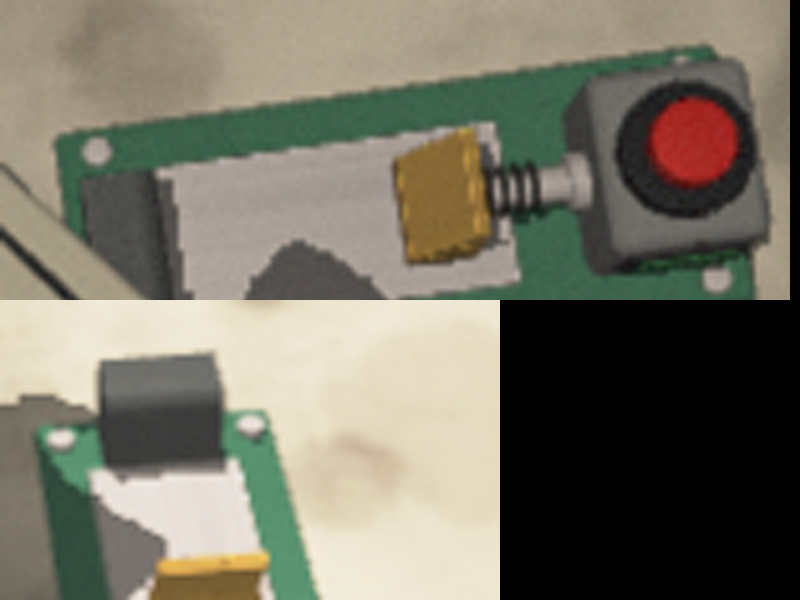

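The side crop shows the anvil's bottom edge from (104,463) to (222,468). The top crop shows the plunger's face edge from (395,162) to (408,262). I'll compute the seat centre from those.

```bash
python3 - <<'E'
from h import *
yd=np.array([-.136,.991]); xd=np.array([.991,.136])
A=unproj("side",np.array([(104,463-300),(222,468-300)])/5+[300,232],12)[:,:2]
B=unproj("top",np.array([(395,162),(408,262)])/5.1+[300,160],14)[:,:2]
T=unproj("top",np.array([(150,172),(176,170)])/5.1+[300,160],44)[:,:2]
K=unproj("top",np.array([(695,147)])/5.1+[300,160],82)[:,:2]
for n,P,o in (("anvil",A,45),("plunger",B,-35),("key",K,-121.5)):
    print(n,P.round(1).tolist(),"O from it",(P.mean(0)-o*yd).round(1), "yaw",np.degrees(np.arctan2(*(P[-1]-P[0])[::-1])))
H=unproj("side",np.array([(99,360-300),(213,352-300)])/5+[300,232],44)[:,:2];print("anvil back top",H,"y ext")
E
```

```text
anvil [[481.5, 274.4], [525.0, 272.6]] O from it [509.4 228.9] yaw -2.341072828514889
plunger [[532.1, 196.8], [498.1, 193.0]] O from it [510.3 229.6] yaw -173.69733497154363
key [[523.2, 111.0]] O from it [506.7 231.4] yaw 0.0
anvil back top [[479.05319422 295.29287924]
 [521.13951879 300.95316727]] y ext
```

```bash
echo '[{"az": 4.7, "aperture": 0}, {"aperture": 0}]' | python3 jog.py
```

```text
time: 11.6
ee_pos: [388.2, 351.9, 131.3]
tool_rot: [-179.9, 0.1, 97.8]
contact_force: [-0.4, 0.9, -0.2]
gripper_width: 0.52
gripper_force: 31.3
```

```bash
echo '[{"dx": -0.56, "dy": 0.428, "aperture": 0}, {"dx": -0.56, "dy": 0.428, "aperture": 0}, {"dx": -0.56, "dy": 0.428, "aperture": 0}, {"dx": -0.56, "dy": 0.428, "aperture": 0}, {"dx": -0.56, "dy": 0.428, "aperture": 0}, {"dz": 0.4, "aperture": 0}, {"aperture": 0}, {"aperture": 0}]' | python3 jog.py
echo '[{"dz": 0.4, "aperture": 0}, {"dz": 0.3, "aperture": 0}, {"aperture": 0}, {"aperture": 0}]' | python3 jog.py; python3 - <<'E'
from h import *
t=arm.read_camera("top"); s=arm.read_camera("side")
a=cv2.resize(t[130:230,300:455],None,fx=3,fy=3,interpolation=2)
b=cv2.resize(s[210:310,295:395],None,fx=6,fy=6,interpolation=2)
o=np.zeros((600,800,3),np.uint8); o[:600,:600]=b; o[:100,600:755]=t[130:230,300:455]
cv2.imwrite("pics/c6.png",o[:,:,::-1])
E
```

```text
time: 12.4
ee_pos: [512.8, 228.1, 111.2]
tool_rot: [-179.8, 0.0, 97.9]
contact_force: [0.1, 0.5, -0.6]
gripper_width: 0.52
gripper_force: 31.2
time: 12.8
ee_pos: [513.6, 228.8, 77.3]
tool_rot: [-179.9, 0.0, 97.9]
contact_force: [0.6, 0.4, -0.5]
gripper_width: 0.522
gripper_force: 31.2
```

View pics/c6.png

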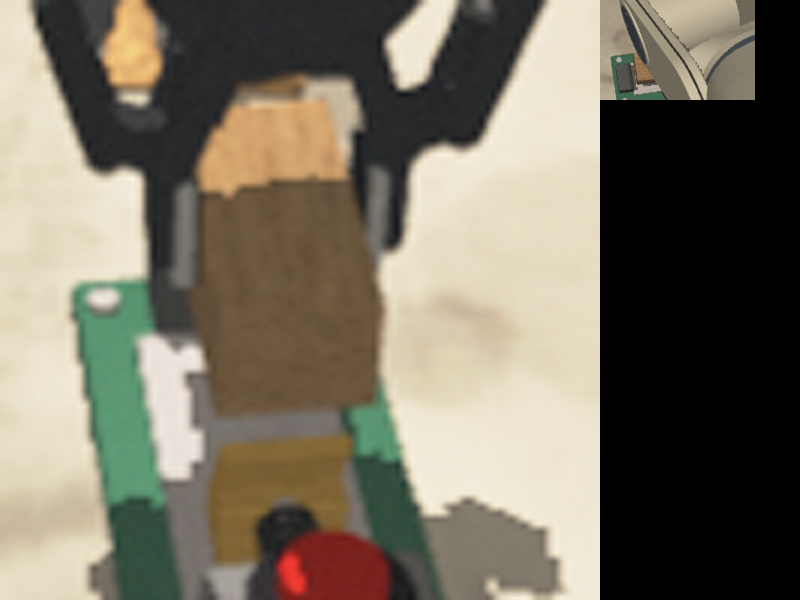

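The part is held level over the seat. Its front lower edge runs from (218,415) to (374,402), centred a bit ahead of the plunger. I'll compute its offset from the seat centre with the same camera.

```bash
python3 - <<'E'
from h import *
P=unproj("side",np.array([(218,415),(374,402)])/6+[295,210],64)[:,:2]; yd=np.array([-.136,.991])
print(P,P.mean(0)+45*yd)
PL=unproj("side",np.array([(222,440),(352,436)])/6+[295,210],60)[:,:2]; print("plunger top",PL,PL.mean(0)+53*yd)
E
```

```text
[[498.39838577 181.64534913]
 [540.98824309 187.65679635]] [513.57331443 229.24607274]
plunger top [[499.531501   176.12056245]
 [534.77660332 178.40560375]] [509.94605216 229.7860831 ]
```

```bash
echo '[{"dx": -0.06, "dy": -0.03, "aperture": 0}, {"dz": 0.16, "aperture": 0}, {"dz": 0.16, "aperture": 0}, {"dz": 0.12, "aperture": 0}, {"dz": 0.12, "aperture": 0}, {"aperture": 0}]' | python3 jog.py
echo '[{"dz": 0.12, "aperture": 0}, {"dz": 0.12, "aperture": 0}, {"dz": 0.08, "aperture": 0}, {"aperture": 0}, {"aperture": 0}]' | python3 jog.py
```

```text
time: 13.5
ee_pos: [512.6, 225.2, 48.3]
tool_rot: [-179.9, 0.0, 97.8]
contact_force: [0.3, 2.2, -0.8]
gripper_width: 0.521
gripper_force: 31.2
time: 14.0
ee_pos: [512.6, 225.2, 32.9]
tool_rot: [-179.9, 0.0, 97.8]
contact_force: [-0.2, 2.3, -3.0]
gripper_width: 0.519
gripper_force: 31.1
```

```bash
echo '[{"dz": 0.06, "aperture": 0}, {"dz": 0.04, "aperture": 0}, {"aperture": 0}]' | python3 jog.py; echo '[{"dz": 0.02, "aperture": 0}, {"dz": 0.02, "aperture": 0}, {"aperture": 0}]' | python3 jog.py
```

```text
time: 14.3
ee_pos: [513.1, 225.3, 28.2]
tool_rot: [180.0, -0.0, 97.8]
contact_force: [-0.1, 2.5, -1.1]
gripper_width: 0.52
gripper_force: 31.2
time: 14.6
ee_pos: [513.1, 225.3, 26.3]
tool_rot: [180.0, -0.0, 97.8]
contact_force: [0.6, 1.9, -0.7]
gripper_width: 0.52
gripper_force: 31.3
```

```bash
echo '[{"dz": 0.02, "aperture": 0}, {"dz": 0.01, "aperture": 0}, {"aperture": 0}]' | python3 jog.py; echo '[{"aperture": 1}, {"aperture": 1}, {"aperture": 1}, {"aperture": 1}, {"aperture": 1}]' | python3 jog.py; echo '[{"dz": -0.4, "aperture": 1}, {"dz": -0.9, "aperture": 1}, {"dz": -0.9, "aperture": 1}, {"dz": -0.8, "aperture": 1}, {"dx": 0.9, "aperture": 1}, {"dx": 0.9, "aperture": 1}, {"dx": 0.9, "aperture": 1}, {"dx": 0.9, "aperture": 1}]' | python3 jog.py
echo '[{"dx": 0.9, "aperture": 1}, {"dx": 0.9, "aperture": 1}, {"aperture": 1}, {"aperture": 1}]' | python3 jog.py
python3 - <<'E'
from h import *
t=arm.read_camera("top"); s=arm.read_camera("side")
o=np.zeros((600,800,3),np.uint8)
o[:285,:800]=cv2.resize(t[150:245,190:456],(800,285),interpolation=2)
o[285:600,:525]=cv2.resize(s[185:290,270:445],(525,315),interpolation=2)
cv2.imwrite("pics/c7.png",o[:,:,::-1])
E
```

```text
time: 14.9
ee_pos: [513.1, 225.3, 25.5]
tool_rot: [180.0, -0.0, 97.8]
contact_force: [-1.9, 1.0, 8.0]
gripper_width: 0.525
gripper_force: 32.2
time: 15.4
ee_pos: [512.9, 225.2, 24.7]
tool_rot: [-180.0, 0.0, 97.8]
contact_force: [-0.3, 0.3, 0.7]
gripper_width: 0.999
gripper_force: 0.0
time: 16.2
ee_pos: [488.2, 405.1, 175.1]
tool_rot: [180.0, -0.0, 97.8]
contact_force: [1.4, 0.2, -0.2]
gripper_width: 1.0
gripper_force: 0.0
time: 16.6
ee_pos: [475.6, 493.4, 174.2]
tool_rot: [-180.0, 0.0, 97.9]
contact_force: [-1.1, 0.8, 0.5]
gripper_width: 0.998
gripper_force: 0.0
```

View pics/c7.png

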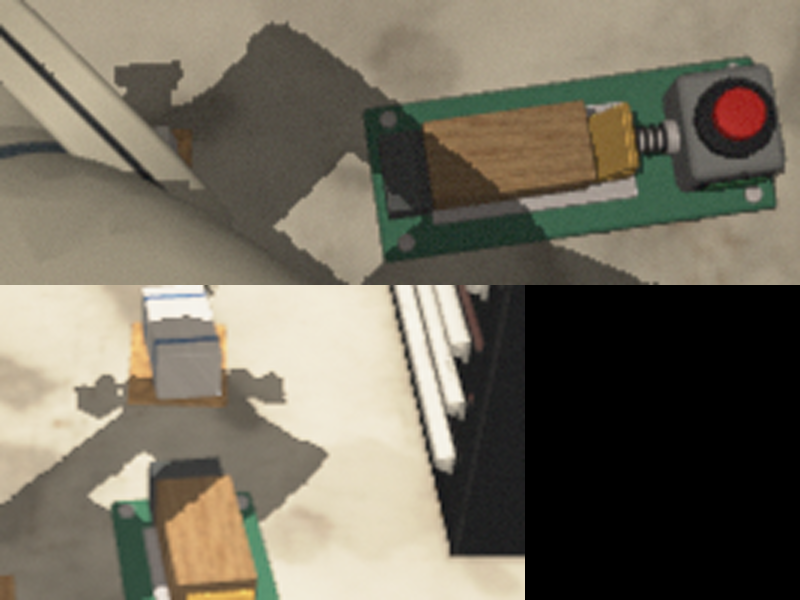

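The pine block lies flat against the anvil with the plunger pressed on it, just as the master sat at the start. The master is flat on the pad, the key is up and the arm is clear. Handing in.

```bash
python3 -c "
from station import arm
print(arm.job_done())"
```

```text
the job is handed in; nothing more can be done
None
```

I handed the job in at about 17 s of robot time: the key was pressed with the master seated, the master is on the cork pad, and the pine block is in the comparator, both released (final pictures agree; no verdict was returned).

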